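# Latch the probe transport case

## Task

The lid of the grey transport case is sprung ajar by its gasket. Swing the wire loop of its draw latch over the hooked keeper on the lid, then press the lever over centre until it lies fully flat and holds the lid shut. Be gentle: do not force the loop against the keeper or lean on the lever once it is home, and leave the things on and around the case where they are.

Things in the scene. Friction and masses are not known exactly. Their poses are not given: they have to be found in the camera images.
- case: grey plastic case fixed on the table, 230 mm along its x, 140 mm along y plus a 40 mm lid at the +y end; top face 90 mm above the table. Origin on the table right below the lever's pivot; y axis level from pivot to keeper, z up. The latch moves in the case's plane x = 0; (y, z) in these notes are in mm in this frame
- lever_pivot (a point): the lever's hinge axis (along the case's x) at y 0, z 110, between steel cheeks 30 mm wide over all, up to z 117. The loop is hinged on the lever 24 mm from this axis, and 2.5 mm off towards the face that lies down when flat: with the lever upright the loop's hinge is at y -2.5, z 134
- lever_end (a point): middle of the free end of the latch lever: a steel bar 22 mm wide, 6 mm thick, reaching 75 mm from the pivot. With the lever flat it is at y -75, z 110 (the bar's upper face at z 113). A rubber block at y -52 below it is its rest
- lever (a joint): rad: 0 upright, grows turning away from the keeper, 1.571 flat towards -y (hard stop); leans to -0.3 at most. Starts -0.12 to 0.25. Friction (0.7 N at its end) holds it while the loop is slack. Hooked, the gasket resists from about 0.5 on, up to about 7 N near the end, and throws it back if let go; past about 1.47 it is over centre and pulls itself flat
- loop_bar (a point): middle of the loop's end bar. The loop is a U of 6 mm round steel wire: end bar along the case's x, two side arms 44 mm wide over the outside (38 mm between centres), so it can be pinched across its sides near the bar; 90 mm from hinge to bar centre. No play sideways; drawing on it turns the lever too
- loop (a joint): angle of the loop relative to the lever, rad; the loop's elevation above the horizontal (towards the lid) = loop + lever. Starts raised, with its end bar above the keeper; the stiff hinge (about 0.25 N at the bar) holds it where it is left and carries it round with the lever: unless the bar is drawn back under the keeper's nose first, turning the lever lifts it off
- keeper_seat (a point): bar centre when hooked, on the keeper's side away from the lever, under its nose: y 73, z 109 with the lid ajar, y 67, z 110 latched. The keeper is a 24 mm wide steel lip on the lid (goes inside the loop), outer face 3 mm nearer the lever than this point. Its nose, 5 to 9 mm above, juts 4 mm beyond this point: the bar must pass 7 to 8 mm farther out
- lid (a joint): lid angle, rad: 0 = ajar, held by the springy gasket (120 N m/rad, hinge at the bottom of the seam); about 0.058 = shut, as the closed latch holds it. The lid's top is 20 mm below the keeper seat and clear on both sides of the keeper
- gauge_block: loose steel block 30 x 35 x 9 mm lying on the case's top near its +x end; origin under its centre; leave alone
- flange: loose brass ring 40 mm across, 12 mm high, on the case's top near its -x end; origin under its centre; leave alone
- stylus_module: aluminium stepped cylinder 25 mm across, 50 mm high, standing on the table beside the case; origin under its centre; leave alone
- ball_stand: steel reference ball on a stem, foot 60 mm across, 88 mm high, on the table; origin under its centre; leave alone
- driver: screwdriver lying on the table; leave alone
- tray: black open tray 160 x 110 x 30 mm on the table; origin under its centre; leave alone

How it is judged (in metres and radians):
On the way, in this order (a step that is already met when the one before it is completed fails the run):
1. the loop's bar is down behind the keeper, below its nose, while the lever still stands up (y of loop_bar in the frame of keeper_seat between -0.004 and 0.018 m and z of loop_bar in the frame of keeper_seat between -0.016 and 0.005 m and value of joint lever below 0.8 rad), for 0.2 s.
2. the lever is pressed flat with the loop hooked and the lid drawn shut (y of loop_bar in the frame of keeper_seat between -0.004 and 0.018 m and z of loop_bar in the frame of keeper_seat between -0.016 and 0.005 m and value of joint lever above 1.52 rad and value of joint lid above 0.045 rad), for 0.2 s.
At the end, for the whole second after the job is handed in: the loop's bar sits behind the keeper under its nose, the lever lies flat (1.52 rad or more, within 3 degrees of its stop) and at rest, and the lid is drawn shut (0.045 rad or more), held by the latch alone (all of step 2 and velocity of joint lever between -0.05 and 0.05 rad/s); the robot touches nothing.
It fails at once if the loop is forced against the keeper or lid (over 15 N) while the lever still stands up (value of joint lever below 0.5 rad and contact force between loop and lid above 15 N).
It fails at once if the lever is pressed with more than 25 N (value of joint lever above 0.7 rad and contact force between the fingers and lever above 25 N).
It fails at once if the gripper presses on the lid or its keeper with more than 15 N (contact force between the fingers and lid above 15 N).
It fails at once if one of the things on or around the case is moved by more than 20 mm (distance of any of gauge_block, flange, stylus_module, ball_stand, driver, tray from where it was at the start of the episode above 0.02 m).
It also fails if it takes over 51 s, if anything falls off the work surface, if the arm or the gripper's body presses on something with over 40 N, if the wrist force passes 120 N, or if a joint passes its speed limit or range.

## Robot

A 6-joint arm with a two-finger parallel gripper is mounted at the origin on the work surface. World frame = base frame: x ahead of the robot, y to its left, z up, the work surface at z = 0. Lengths are in m, angles in degrees, forces in N, time in s.
With the tool pointing down it reaches from about 0.25 to 0.725 m from the base axis. Payload 9.7 kg.
Tool frame: the origin (TCP) lies at the very end of the fingers, on their centre line; the grasp point (between the pads) lies 19 mm behind it; z points along the fingers, y is the direction in which the jaws open and shut (so a half turn about z gives the same grasp; the last joint's range is limited). The gripper opens to 85 mm and grips with 20 to 120 N. Pads are 22 mm wide; open, the fingers measure 114 mm over their backs; the gripper's body (76 mm by 85 mm) begins 54 mm behind the grasp point. The pads swing forward as they close: fully open they stand 13 mm farther back than shut.
Start: joints at [-65.317, 4.979, 10.078, 95.1, 0, 90], TCP at [0.23, -0.5, 0.231] pointing down, gripper open.
Joint ranges: [-179.16, 179.16], [-48.56, 103.87], [-65.8, 70.77], [-126.05, 130.52], [-82.76, 87.17], [-180, 180]. Speed limits (degrees/s): [127.2, 127.2, 147.25, 180, 180, 180].

## Interface

Orientations are given as [roll, pitch, yaw] about the fixed x, y, z axes, in that order (R = Rz(yaw) Ry(pitch) Rx(roll)).
In Python, from workcell import bot gives the robot as it stands. The module is installed in compiled form; this text tells all that it offers.
- The arm moves only by the tool arm_command, never from a script. Its argument "increments" is a list of rows, each a list of 7 numbers: the gripper command: -1 is fully open, 1 is shut, values between are in proportion, then the shift along the tool's x, y, z in cm, then the turn, a rotation vector about the tool's x, y, z in degrees. In form: [[gripper, x, y, z, rx, ry, rz], ...]. A call has 1 to 10 rows; each row shifts and turns the commanded pose from where the row before left it, along the tool's axes as they then stand; what a row does not reach is not made up. A row lasts 1/8 s, in which the tool goes at most 62.5 mm and 10.7 degrees, less where a joint would pass 70% of its speed; a pose out of reach is approached as far as the arm can. A call is refused whole if a number of a shift passes 6.25 or a number of a turn 10.7, either way. A call with a gripper value outside its range is refused whole. The fingers move at their own pace and stop on an object; "grip_force" is the grip in N (left out, the last holds). Time passes only in rows, so rows that do not move let the fingers close. It gives the time, the measured TCP pose, the force and the opening at its end, in the units of the state.
- bot.get_obs(): the state, without advancing time (a new reading comes with each control period).
- bot.camera(name): name is "scene" or "top" or "wrist"; returns a dict with "color" (400x640x3 uint8, red, green, blue), "fx", "fy", "cx", "cy" (pixels), "origin" and "attitude" of the camera in the world. Camera axes: x right, y up, looking along -z (the intrinsics and any distortion apply to the point x, -y, -z); pixel columns grow to the right and rows downward; lengths in m; the calibration is good to about 2 mm. The wrist camera is an equidistant fisheye: a pixel r from the principal point sees the ray r / f radians off the axis. A picture is of the moment at which its call begins. There is no depth.
- bot.job_done(): hands the job in, once; it reports no verdict.
The state is a dict: "time": time; "q": joint angles; "qd": joint speeds; "joint_efforts": joint torques, N m; "ee_pos": TCP position; "tcp_rot": TCP orientation; "wrist_force": force on the tool from outside, world axes, zero at the start; "torque": the same for the moment, N m; "opening": finger opening in m.
Only numpy, scipy, OpenCV 4.12 (cv2) and the standard library are available. Lean on these libraries where they do the work, as an engineer would, in place of code of your own. Each camera call takes 0.05 s, during which the arm holds its last target. There are 200 camera calls.

## Working session

There is one attempt and no reset: what is moved stays moved. The work goes in short steps, Python scripts to look and compute and a tool call to move; the robot and the scene stay as the last step left them, time stands still between calls to the robot, and variables do not carry over. Pictures are saved under pics/ and viewed, about 8 in all and at most 12, crops included, and the job is handed in when it is done.

Besides the shell and the picture viewer there is one more tool, called as name(argument=value, ...) on one line, values as JSON. arm_command: Moves the arm, as the interface text tells. Its arguments: {"type":"object","properties":{"increments":{"type":"array"},"grip_force":{"type":"number"}},"required":["increments"]}

```bash
mkdir -p pics
cat > h.py <<'E'
import numpy as np, cv2
from scipy.spatial.transform import Rotation as R
from workcell import bot
def snap(n,f):
    c=bot.camera(n); cv2.imwrite(f'pics/{f}.png',c['color'][:,:,::-1]); np.save(f'pics/{f}.npy',{k:v for k,v in c.items() if k!='color'},allow_pickle=True); return c
def load(f): return np.load(f'pics/{f}.npy',allow_pickle=True).item()
E
python3 - <<'E'
from h import *
print(bot.get_obs())
for n in('scene','top'):
    c=snap(n,n+'0'); print({k:v for k,v in c.items() if k!='color'})
E
```

```text
{'time': 0.0, 'q': array([-6.53179379e+01,  5.01134492e+00,  1.00327141e+01,  9.50975916e+01,
       -2.40102300e-03,  8.99992159e+01]), 'qd': array([-0.00300465,  0.02377682, -0.07853693,  0.06594761,  0.00961441,
       -0.05868781]), 'joint_efforts': array([-4.02603895e-03, -5.20380700e+01,  4.64813805e+01,  1.58782478e-02,
       -8.11869518e-05,  1.99789940e-05]), 'ee_pos': array([ 0.22956566, -0.49955202,  0.23056512]), 'tcp_rot': array([-1.79923778e+02,  2.39997782e-03,  2.46828493e+01]), 'wrist_force': array([ 1.03872401,  0.10298519, -0.18013311]), 'torque': array([ 0.00972832, -0.00579547, -0.00030892]), 'opening': 0.08544038225207659}
{'fx': 501.0431793601778, 'fy': 501.0431793601778, 'cx': 315.2893962884239, 'cy': 194.7066133645884, 'origin': array([ 1.83203819, -0.27927166,  1.14715003]), 'attitude': array([51.82106076, -0.66376957, 80.26913816])}
{'fx': 366.24565385605035, 'fy': 366.24565385605035, 'cx': 317.137459541173, 'cy': 199.39828445039234, 'origin': array([ 0.47985202, -0.05225702,  1.0609373 ]), 'attitude': array([  6.35320181,   0.55501765, -91.26046977])}
```

View pics/scene0.png

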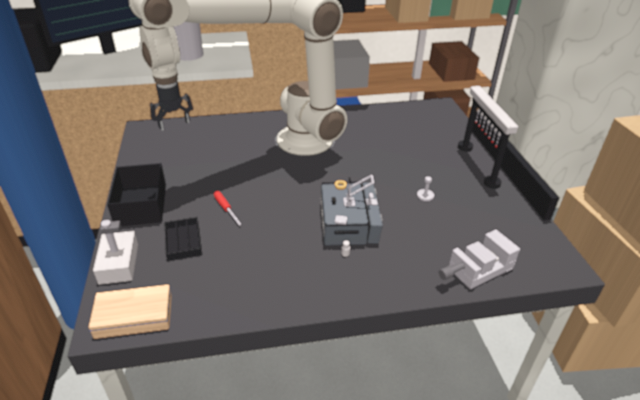

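View pics/top0.png

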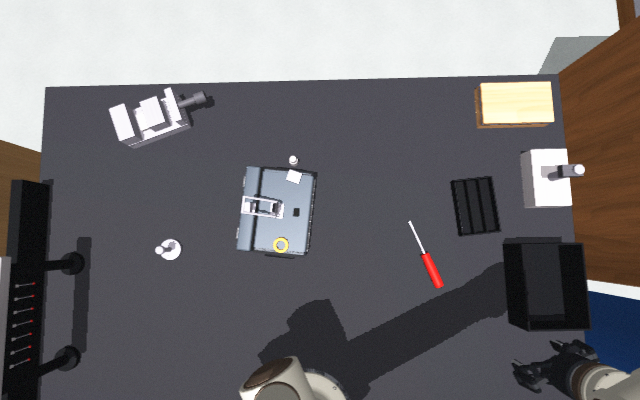

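The top view has the case at about (278,210), with the lid to the left (world +y), the latch at (262,207) and the flange at (281,245). Next I'll enlarge the case in both views.

Run:
```python
from h import *
a=cv2.imread('pics/top0.png')[150:270,225:330]; b=cv2.imread('pics/scene0.png')[170:260,310:390]
a=cv2.resize(a,None,fx=5,fy=5,interpolation=cv2.INTER_CUBIC)[:600,:400+125]
cv2.imwrite('pics/a.png',a)
cv2.imwrite('pics/b.png',cv2.resize(b,None,fx=6,fy=6,interpolation=cv2.INTER_CUBIC))
```

```text
(no output)
```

View pics/a.png

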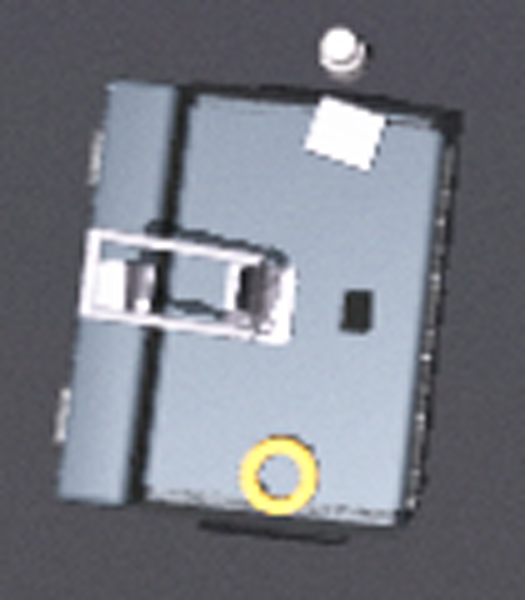

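View pics/b.png

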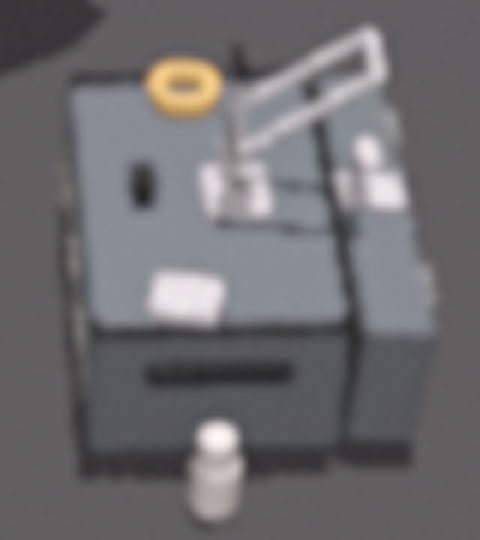

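Crop a (×5, offset 225,150) shows the loop bar at (89,272), the keeper at (112,283), the rubber rest at (357,310) and the case top corners at (108,82), (60,498), (400,520) and (443,118). Crop b (×6, offset 310,170) shows the loop raised, with its bar at (373,55).

```bash
cat >> h.py <<'E'
def ray(c,u,v):
    d=np.array([(u-c['cx'])/c['fx'],-(v-c['cy'])/c['fy'],-1.])
    A=R.from_euler('xyz',c['attitude'],degrees=True)
    return np.array(c['origin']),A.apply(d/np.linalg.norm(d))
def onz(c,u,v,z):
    o,d=ray(c,u,v); return o+d*(z-o[2])/d[2]
def tri(r1,r2):
    (o1,d1),(o2,d2)=r1,r2
    s=np.linalg.lstsq(np.c_[d1,-d2],o2-o1,rcond=None)[0]
    p,q=o1+s[0]*d1,o2+s[1]*d2
    return (p+q)/2,np.linalg.norm(p-q)
E
python3 - <<'E'
from h import *
t=load('top0'); s=load('scene0')
A=lambda x,y:(x/5+225-.4,y/5+150-.4); B=lambda x,y:(x/6+310-.4,y/6+170-.4)
np.set_printoptions(precision=4,suppress=True)
for n,p,z in [('lidTL',(108,82),.09),('lidBL',(60,498),.09),('BR',(400,522),.09),('TR',(443,115),.09),('rubber',(357,310),.103),('keeper',(108,285),.117),('cheek',(237,290),.117),('gauge',(343,132),.095),('ring',(280,475),.1)]:
    print(n,onz(t,*A(*p),z))
print('scene rubber',onz(s,*B(143,185),.103),'TRtop',onz(s,*B(103,325),.09))
print('bar',tri(ray(t,*A(89,272)),ray(s,*B(373,55))))
print('lever end',tri(ray(t,*A(288,305)),ray(s,*B(238,100))))
E
```

```text
lidTL [0.6833 0.1443 0.09  ]
lidBL [0.4611 0.1697 0.09  ]
BR [ 0.4447 -0.0092  0.09  ]
TR [ 0.6609 -0.0362  0.09  ]
rubber [0.5558 0.0108 0.103 ]
keeper [0.5706 0.1389 0.117 ]
cheek [0.5665 0.0719 0.117 ]
gauge [0.652  0.0174 0.095 ]
ring [0.4707 0.0525 0.1   ]
scene rubber [0.5649 0.0115 0.103 ] TRtop [ 0.662  -0.0292  0.09  ]
bar (array([0.5708, 0.1347, 0.1828]), np.float64(1.4344402778976708e-05))
lever end (array([0.5573, 0.0532, 0.1505]), np.float64(0.022325676025819557))
```

arm_command(increments=[[-1,0,0,-1,0,0,-9.8],[-1,0,0,-1,0,0,-9.8],[-1,0,0,-1,0,0,-9.8],[-1,0,0,0,0,0,-9.8],[-1,0,0,0,0,0,-9.8],[-1,0,0,0,0,0,-9.8]])

```text
time: 0.85
ee_pos: [0.2296, -0.4997, 0.2609]
tcp_rot: [-180.0, -0.0, 83.8]
wrist_force: [-0.5, -0.5, -0.1]
opening: 0.0857
```

arm_command(increments=[[-1,4.2,1.7,0,0,0,0],[-1,4.2,1.7,0,0,0,0],[-1,4.2,1.7,0,0,0,0],[-1,4.2,1.7,0,0,0,0],[-1,4.2,1.7,0,0,0,0],[-1,4.2,1.7,0,0,0,0],[-1,4.2,1.7,0,0,0,0],[-1,4.2,1.7,0,0,0,0]])

```text
time: 1.85
ee_pos: [0.4033, -0.18, 0.2611]
tcp_rot: [-180.0, -0.0, 83.5]
wrist_force: [0.4, 0.3, 0.5]
opening: 0.0858
```

arm_command(increments=[[-1,4.2,1.7,0,0,0,0],[-1,4.2,1.7,0,0,0,0],[-1,4.2,1.7,0,0,0,0],[-1,4.2,1.7,0,0,0,0],[-1,4.2,1.7,0,0,0,0],[-1,4.2,1.7,0,0,0,0],[-1,0,0,0,0,0,0]])

```text
time: 2.72
ee_pos: [0.5335, 0.0597, 0.26]
tcp_rot: [-179.9, 0.0, 83.7]
wrist_force: [-0.1, 0.3, -0.3]
opening: 0.0859
```

Run:
```python
from h import *
o=bot.get_obs(); print(o['time'],o['ee_pos'],o['tcp_rot'],o['q'])
c=snap('wrist','w1'); print({k:v for k,v in c.items() if k!='color'})
```

```text
2.725 [0.53351526 0.05971561 0.25996678] [-1.79888209e+02  7.52102256e-03  8.36677299e+01] [6.37729277e+00 4.01730296e+00 1.22704358e+01 9.83638390e+01
 1.72581984e-02 1.02709554e+02]
{'fx': 309.70691628693146, 'fy': 309.70691628693146, 'cx': 319.4845060623169, 'cy': 196.5267912756671, 'origin': array([0.54130605, 0.12903608, 0.40256345]), 'attitude': array([-15.80786173,   0.06850999,  -6.38205882])}
```

View pics/w1.png

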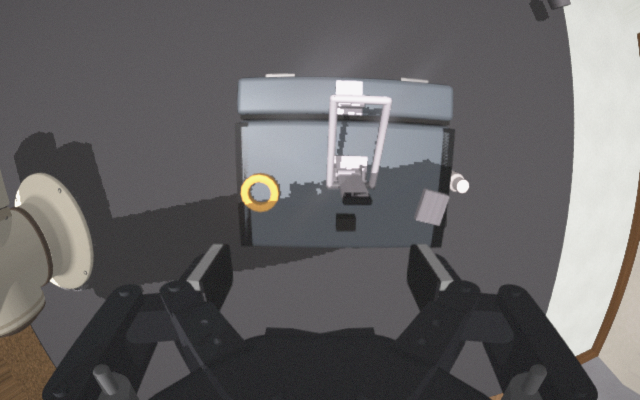

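The wrist view shows the loop bar from (333,99) to (389,100), the keeper top near (349,88), the cheeks at (350,163), the rubber rest at (345,221), and the lid's outer corners at (239,82) and (451,88).

```bash
cat >> h.py <<'E'
def fray(c,u,v):
    x,y=(u-c['cx'])/c['fx'],(v-c['cy'])/c['fy']; r=np.hypot(x,y); k=np.sin(r)/r
    d=np.array([x*k,-y*k,-np.cos(r)])
    return np.array(c['origin']),R.from_euler('xyz',c['attitude'],degrees=True).apply(d)
def fonz(c,u,v,z):
    o,d=fray(c,u,v); return o+d*(z-o[2])/d[2]
PIV=np.array([.562,.066]); YAW=np.radians(-6.4)
def case(p):
    c,s=np.cos(YAW),np.sin(YAW); d=np.array(p[:2])-PIV
    return np.round(1000*np.array([c*d[0]+s*d[1],-s*d[0]+c*d[1],p[2]]),1)
E
python3 - <<'E'
from h import *
np.set_printoptions(precision=4,suppress=True)
w=load('w1');t=load('top0'); s=load('scene0')
for n,p,z in [('lidL',(239,82),.09),('lidR',(451,88),.09),('rearL',(243,246),.09),('rearR',(440,246),.09),('rubber',(345,221),.103),('keeper',(349,88),.117),('cheek',(350,163),.117)]:
    P=fonz(w,*p,z); print(n,P,case(P))
A=lambda x,y:(x/5+225-.4,y/5+150-.4); B=lambda x,y:(x/6+310-.4,y/6+170-.4)
a,b,b2=fray(w,361,99.5),ray(t,*A(89,272)),ray(s,*B(373,55))
for r in [(a,b),(a,b2),(b,b2)]:
    P,e=tri(*r); print('bar',P,case(P),e)
for z in(.16,.17,.18,.19,.2): print(z,case(fonz(w,330.5,99,z)),case(fonz(w,391,100,z)))
E
```

```text
lidL [0.4635 0.17   0.09  ] [-109.5   92.4   90. ]
lidR [0.6819 0.1438 0.09  ] [110.4  90.6  90. ]
rearL [ 0.4385 -0.0072  0.09  ] [-114.6  -86.5   90. ]
rearR [ 0.6647 -0.0344  0.09  ] [113.2 -88.3  90. ]
rubber [0.5548 0.0158 0.103 ] [ -1.6 -50.7 103. ]
keeper [0.57   0.1476 0.117 ] [ -1.1  82.  117. ]
cheek [0.564 0.078 0.117] [  0.6  12.1 117. ]
bar [0.5707 0.1343 0.1847] [  1.   68.9 184.7] 0.0001465392290723565
bar [0.571  0.1345 0.183 ] [  1.3  69.1 183. ] 0.0002745182419728153
bar [0.5708 0.1347 0.1828] [  1.1  69.3 182.8] 1.4344402778976708e-05
0.16 [-19.4  69.8 160. ] [ 28.2  70.4 160. ]
0.17 [-19.7  69.4 170. ] [ 25.9  70.  170. ]
0.18 [-20.1  69.1 180. ] [ 23.6  69.6 180. ]
0.19 [-20.4  68.7 190. ] [ 21.3  69.1 190. ]
0.2 [-20.7  68.3 200. ] [ 19.   68.7 200. ]
```

arm_command(increments=[[-1,3.7,1.4,0,0,0,0],[-1,3.7,1.4,0,0,0,0],[-0.2,0,0,3,0,0,0],[-0.2,0,0,3,0,0,0],[-0.2,0,0,3,0,0,0],[-0.2,0,0,0,0,0,0]], grip_force=20)

```text
time: 3.52
ee_pos: [0.5677, 0.1265, 0.1694]
tcp_rot: [-179.8, 0.1, 83.4]
wrist_force: [0.0, 0.3, -0.0]
opening: 0.0517
```

Run:
```python
from h import *
o=bot.get_obs(); print(o['time'],case(o['ee_pos']),o['tcp_rot'],o['opening'],o['wrist_force'])
a=snap('top','t2')['color']; c=snap('wrist','w2')['color']
a=cv2.resize(a[150:270,225:305],None,fx=4,fy=4); 
im=np.hstack([cv2.resize(c[40:320,180:500],None,fx=480/320,fy=480/280),np.vstack([a])[:480]])
cv2.imwrite('pics/v2.png',im[:,:,::-1])
```

```text
3.525 [ -1.   60.7 169.4] [-1.79785069e+02  8.30367968e-02  8.34185579e+01] 0.051746649179390446 [ 0.04081098  0.25937386 -0.03296033]
```

View pics/v2.png

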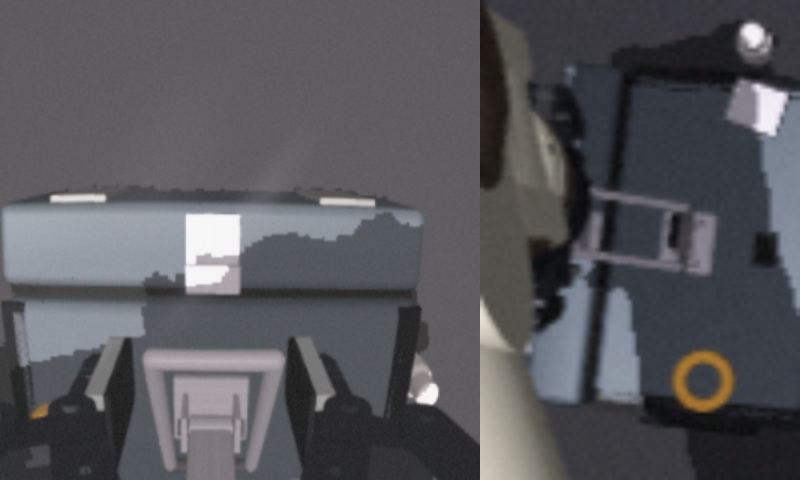

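The loop is centred between the jaws: arms at 145 and 285 in the left half, pads at 125 and 305. I'll close on it.

arm_command(increments=[[-0.2,0.4,0.1,0,0,0,0],[1,0,0,0,0,0,0],[1,0,0,0,0,0,0],[1,0,0,0,0,0,0],[1,0,0,0,0,0,0]], grip_force=20)

```text
time: 4.25
ee_pos: [0.5706, 0.1318, 0.1715]
tcp_rot: [180.0, -0.0, 83.5]
wrist_force: [-1.8, 3.9, 3.2]
opening: 0.0426
```

Run:
```python
from h import *
o=bot.get_obs(); print(o['time'],case(o['ee_pos']),o['tcp_rot'],o['opening'],o['wrist_force'],o['torque'])
```

```text
4.25 [  1.2  66.3 171.5] [ 1.79988186e+02 -1.05421439e-02  8.34908236e+01] 0.042632498720867766 [-1.8103989   3.9081341   3.17611705] [0.52379182 0.40928505 0.01694531]
```

```bash
cat > arc.py <<'E'
import numpy as np
H=np.array([-2.5,134.]); B=np.array([69.,183.]); T=np.array([66.3,170.5])
rot=lambda a:np.array([[np.cos(a),-np.sin(a)],[np.sin(a),np.cos(a)]])
r=np.linalg.norm(B-H); p0=np.arctan2(*(B-H)[::-1]); print('r,phi',r,np.degrees(p0))
n=10; pe=np.radians(-14); off=B-T; tilt=np.radians(38); prev=T; pt=0
for i in range(1,n+1):
    f=i/n; p=p0+(pe-p0)*f; rr=90 if i>2 else r
    b=H+rr*np.array([np.cos(p),np.sin(p)]); t=-tilt*f
    tc=b-rot(t)@off; d=rot(-pt)@(tc-prev)
    print(i,b.round(1),tc.round(1),'row x %.2f z %.2f ry %.1f'%(d[0]/10,-d[1]/10,np.degrees(t-pt))); prev=tc; pt=t
E
python3 arc.py
```

```text
r,phi 86.67900553190489 34.42341345503125
1 [ 72.9 176.8] [ 69.4 164.5] row x 0.31 z 0.60 ry -3.8
2 [ 76.2 170.3] [ 71.9 158.2] row x 0.29 z 0.61 ry -3.8
3 [ 82.1 164.6] [ 77.  152.9] row x 0.58 z 0.46 ry -3.8
4 [ 84.4 157.4] [ 78.5 146. ] row x 0.28 z 0.65 ry -3.8
5 [ 86.1 150. ] [ 79.5 139. ] row x 0.27 z 0.65 ry -3.8
6 [ 87.1 142.4] [ 79.8 131.9] row x 0.26 z 0.66 ry -3.8
7 [ 87.5 134.8] [ 79.5 124.9] row x 0.25 z 0.66 ry -3.8
8 [ 87.2 127.2] [ 78.6 117.8] row x 0.24 z 0.67 ry -3.8
9 [ 86.4 119.7] [ 77.1 110.9] row x 0.22 z 0.68 ry -3.8
10 [ 84.8 112.2] [ 75. 104.] row x 0.21 z 0.68 ry -3.8
```

arm_command(increments=[[1,0,0,0,0,0,0]])

```text
time: 4.38
ee_pos: [0.5705, 0.1316, 0.1713]
tcp_rot: [-180.0, -0.0, 83.5]
wrist_force: [-2.0, 3.1, 2.7]
opening: 0.0428
```

arm_command(increments=[[1,0.35,0,0.6,0,-3.8,0],[1,0.35,0,0.6,0,-3.8,0],[1,0.4,0,0.55,0,-3.8,0],[1,0.35,0,0.6,0,-3.8,0],[1,0.3,0,0.65,0,-3.8,0],[1,0,0,0,0,0,0]])

```text
time: 5.12
ee_pos: [0.5719, 0.1449, 0.1379]
tcp_rot: [-179.9, 19.1, 83.6]
wrist_force: [-1.6, -0.9, 0.5]
opening: 0.0427
```

Run:
```python
from h import *
o=bot.get_obs(); print(o['time'],case(o['ee_pos']),o['tcp_rot'],o['opening'],o['wrist_force'],o['q'])
c=snap('wrist','w3')['color']; a=snap('scene','s3')['color']
im=np.hstack([c[100:400,160:480],cv2.resize(a[160:250,310:400],None,fx=3.3333,fy=3.3333)])
cv2.imwrite('pics/v3.png',im[:,:,::-1])
```

```text
5.125 [  1.   79.5 137.9] [-179.8873413    19.11603029   83.57505692] 0.042736297605068994 [-1.62577436 -0.94942984  0.51789608] [ 22.17729985  18.505891    13.55124714  94.56811045 -16.65306829
 120.01808467]
```

View pics/v3.png

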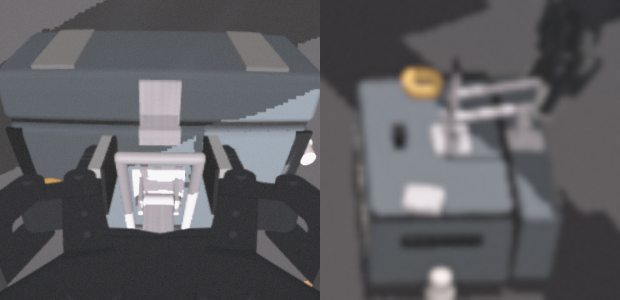

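arm_command(increments=[[1,0.26,0,0.66,0,-3.8,0],[1,0.25,0,0.66,0,-3.8,0],[1,0.24,0,0.67,0,-3.8,0],[1,0,0,0,0,0,0]])

```text
time: 5.72
ee_pos: [0.5719, 0.1439, 0.1176]
tcp_rot: [-179.9, 30.4, 83.5]
wrist_force: [-1.9, 0.1, 1.3]
opening: 0.0424
```

arm_command(increments=[[1,0.23,0,0.68,0,-3.8,0],[1,0.22,0,0.68,0,-3.8,0],[1,0,0,0,0,0,0]])

```text
time: 6.1
ee_pos: [0.5715, 0.1405, 0.1038]
tcp_rot: [-179.9, 37.9, 83.5]
wrist_force: [-2.4, 1.3, 1.2]
opening: 0.0426
```

Run:
```python
from h import *
o=bot.get_obs(); print(o['time'],case(o['ee_pos']),o['tcp_rot'],o['opening'],o['wrist_force'],o['q'])
c=snap('wrist','w4')['color']; a=snap('scene','s4')['color']
im=np.hstack([cv2.resize(c[130:330,220:420],None,fx=2,fy=2),cv2.resize(a[165:245,320:400],None,fx=5,fy=5)])
cv2.imwrite('pics/v4.png',im[:,:,::-1])
```

```text
6.1 [  1.1  75.  103.8] [-179.90592762   37.93254486   83.52581656] 0.042569236356244676 [-2.37659255  1.30405205  1.17806176] [ 27.98984474  30.33350268  19.50429093 103.0528787  -30.39154797
 131.07143952]
```

View pics/v4.png

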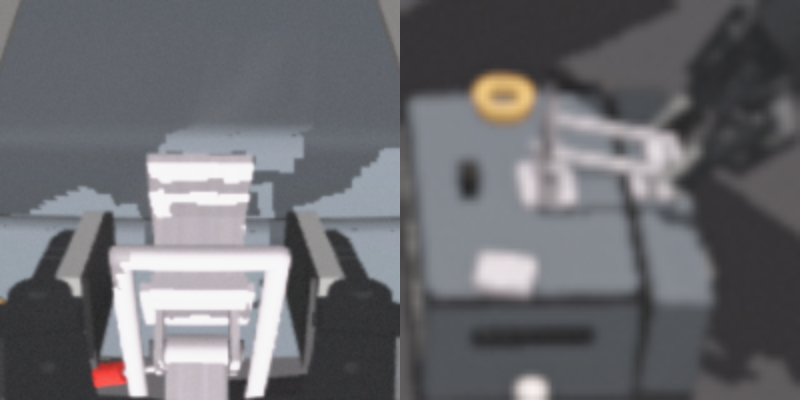

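```bash
cat >> h.py <<'E'
def world(p):
    c,s=np.cos(YAW),np.sin(YAW); x,y,z=np.array(p)/1000
    return np.array([PIV[0]+c*x-s*y,PIV[1]+s*x+c*y,z])
def fproj(c,p):
    q=R.from_euler('xyz',c['attitude'],degrees=True).inv().apply(world(p)-c['origin']); q=q*[1,-1,-1]
    r=np.hypot(*q[:2]); th=np.arctan2(r,q[2]); return np.array([c['cx'],c['cy']])+c['fx']*th*q[:2]/r
def proj(c,p):
    q=R.from_euler('xyz',c['attitude'],degrees=True).inv().apply(world(p)-c['origin'])
    return np.array([c['cx']-c['fx']*q[0]/q[2],c['cy']+c['fy']*q[1]/q[2]])
E
python3 - <<'E'
from h import *
np.set_printoptions(precision=1,suppress=True)
w=load('w4');s=load('s4'); print(w['attitude'],case(w['origin']))
for n,p in dict(nosetop=(0,77,118),nosebot=(0,77,114),lipbase=(0,70,89),liptop=(0,70,118),lidedge=(0,91,90),bar=(0,85,112),barseat=(0,73,109),barhigh=(0,85,125),levertip=(0,0,185)).items():
    print(n,(fproj(w,p)-[220,130])*2,(proj(s,p)-[320,165])*5)
P,e=tri(fray(w,320,259),ray(s,320+660/5-.4,165+155/5-.4)); print('bar',case(P),e)
for z in (105,110,115,120,125): print(z,case(fonz(w,320,259,z/1000)), [case(fonz(w,220+u/2,130+258/2,z/1000))[0] for u in(111,291)])
E
```

```text
[-53.7   0.   -6.6] [  1.4 217.9 173.9]
nosetop [195.3 291.1] [262.2 145.8]
nosebot [195.3 276.1] [261.7 150.6]
lipbase [195.9 202.3] [248.3 180. ]
liptop [195.5 301.3] [251.8 146.1]
lidedge [195.2 163.2] [279.4 178. ]
bar [195.1 255.1] [273.3 152.6]
barseat [195.5 264.3] [255.1 156.6]
barhigh [194.9 306.7] [275.  137.3]
levertip [196.9 556.7] [152.9  67.8]
bar [ 30.8 309.2 180.3] 0.08733166140117686
105 [  1.1  68.1 105. ] [np.float64(-22.6), np.float64(25.4)]
110 [  1.1  79.  110. ] [np.float64(-20.9), np.float64(23.7)]
115 [  1.2  89.9 115. ] [np.float64(-19.1), np.float64(21.9)]
120 [  1.2 100.7 120. ] [np.float64(-17.4), np.float64(20.2)]
125 [  1.2 111.6 125. ] [np.float64(-15.7), np.float64(18.4)]
```

Projection check: the bar is at about y 80–84, z 111, below and outside the nose. I'll lower it slightly and then draw it back under the nose.

arm_command(increments=[[1,0.15,0,0.2,0,0,0],[1,0,0,0,0,0,0],[1,-0.16,0,0.12,0,0,0],[1,-0.16,0,0.12,0,0,0],[1,-0.16,0,0.12,0,0,0],[1,0,0,0,0,0,0]])

```text
time: 6.95
ee_pos: [0.5709, 0.1348, 0.102]
tcp_rot: [180.0, 38.0, 83.5]
wrist_force: [-3.7, 3.0, 0.7]
opening: 0.0423
```

arm_command(increments=[[1,-0.12,0,0.09,0,0,0],[1,0,0,0,0,0,0]])

```text
time: 7.2
ee_pos: [0.5707, 0.1332, 0.102]
tcp_rot: [180.0, 38.0, 83.5]
wrist_force: [-3.0, 3.3, 0.1]
opening: 0.0431
```

Run:
```python
from h import *
o=bot.get_obs(); print(o['time'],case(o['ee_pos']),o['tcp_rot'],o['opening'],o['wrist_force'])
```

```text
7.2 [  1.1  67.8 102. ] [179.99942945  37.97627878  83.48056882] 0.043124593968495537 [-3.03137619  3.27065778  0.09215563]
```

arm_command(increments=[[1,-0.1,0,0.1,0,0,0],[1,0,0,0,0,0,0]])

```text
time: 7.45
ee_pos: [0.5705, 0.1318, 0.1017]
tcp_rot: [-180.0, 38.0, 83.5]
wrist_force: [-4.2, 3.9, 0.2]
opening: 0.0429
```

arm_command(increments=[[1,-0.1,0,0.08,0,0,0],[1,0,0,0,0,0,0]])

```text
time: 7.7
ee_pos: [0.5703, 0.1305, 0.1017]
tcp_rot: [-180.0, 38.0, 83.5]
wrist_force: [-4.2, 3.4, -0.2]
opening: 0.0427
```

Run:
```python
from h import *
np.set_printoptions(precision=1,suppress=True)
o=bot.get_obs(); print(o['time'],case(o['ee_pos']),o['tcp_rot'],o['opening'],o['wrist_force'])
c=snap('wrist','w5'); w=c
for n,p in dict(nosetop=(0,77,118),nosebot=(0,77,114),lipbase=(0,70,89),barseat=(0,73,109),b76=(0,76,109),b79=(0,79,109)).items():
    print(n,(fproj(w,p)-[240,180])*5)
cv2.imwrite('pics/v5.png',cv2.resize(c['color'][180:280,240:400],None,fx=5,fy=5,interpolation=2)[:,:,::-1])
```

```text
7.7 [  1.1  65.  101.7] [-180.    38.    83.5] 0.042677898331564115 [-4.2  3.4 -0.2]
nosetop [387.7 459.6]
nosebot [387.8 419.5]
lipbase [389.  225.8]
barseat [388.3 388.7]
b76 [388.  375.3]
b79 [387.8 361.4]
```

View pics/v5.png

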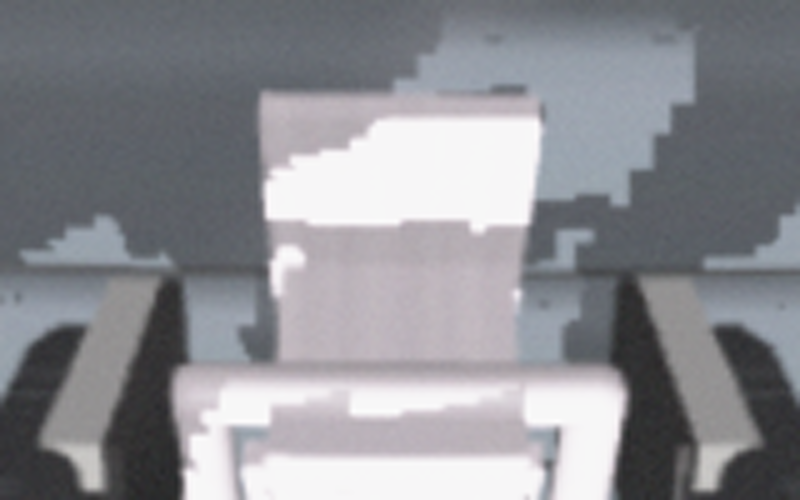

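The bar is at row ~392 and the nose face at 415–455, so the bar sits just under the nose, close to its seat (predicted row 389). I'll nudge it once more and then release.

arm_command(increments=[[1,-0.12,0,0.09,0,0,0],[1,0,0,0,0,0,0]])

```text
time: 8.0
ee_pos: [0.5702, 0.1291, 0.1017]
tcp_rot: [-180.0, 38.0, 83.5]
wrist_force: [-4.1, 4.2, -0.2]
opening: 0.0426
```

arm_command(increments=[[1,-0.1,0,0.08,0,0,0],[1,0,0,0,0,0,0]])

```text
time: 8.25
ee_pos: [0.5701, 0.1282, 0.1017]
tcp_rot: [180.0, 37.9, 83.5]
wrist_force: [-3.2, 6.2, -0.9]
opening: 0.0425
```

arm_command(increments=[[1,-0.1,0,0.08,0,0,0],[1,0,0,0,0,0,0]])

```text
time: 8.5
ee_pos: [0.57, 0.1278, 0.1017]
tcp_rot: [180.0, 37.8, 83.5]
wrist_force: [-4.3, 10.3, 0.8]
opening: 0.0431
```

arm_command(increments=[[1,0.08,0,-0.06,0,0,0],[-0.3,0,0,0,0,0,0],[-0.3,0,0,0,0,0,0],[-0.3,0,0,0,0,0,0],[-0.3,0,0,-2,0,0,0],[-0.3,0,0,-3,0,0,0],[-0.3,0,0,-3,0,0,0],[-0.3,0,0,-3,0,0,0]])

```text
time: 9.5
ee_pos: [0.5779, 0.195, 0.1894]
tcp_rot: [180.0, 38.0, 83.5]
wrist_force: [-0.1, 0.2, -0.3]
opening: 0.0552
```

arm_command(increments=[[1,0,0,0,0,9.5,0],[1,0,0,0,0,9.5,0],[1,0,0,0,0,9.5,0],[1,0,0,0,0,9.5,0],[1,0,0,-2,0,0,0],[1,0,0,-2,0,0,0],[1,0,0,0,0,0,0]])

```text
time: 10.38
ee_pos: [0.5784, 0.1945, 0.2301]
tcp_rot: [179.8, -0.1, 83.5]
wrist_force: [0.5, 0.3, 0.7]
opening: -0.0001
```

Run:
```python
from h import *
np.set_printoptions(precision=1,suppress=True)
o=bot.get_obs(); print(o['time'],case(o['ee_pos']),o['tcp_rot'],o['opening'],o['wrist_force'])
c=snap('wrist','w6'); s=snap('scene','s6')
for n,p in dict(nosetop=(0,77,118),bar=(0,73,109),bar80=(0,80,109),tip45=(0,-32,178),tip2=(0,-15,183)).items():
    print(n,(proj(s,p)-[320,165])*5, fproj(c,p))
im=np.hstack([c['color'][0:400,120:520],cv2.resize(s['color'][165:245,320:400],None,fx=5,fy=5)])
cv2.imwrite('pics/v6.png',im[:,:,::-1])
```

```text
10.375 [  1.9 129.5 230.1] [179.8  -0.1  83.5] -6.518087696079327e-05 [0.5 0.3 0.7]
nosetop [262.2 145.8] [317.3 249.9]
bar [255.1 156.6] [317.3 249.6]
bar80 [265.5 156.3] [317.3 242.8]
tip45 [103.3  77.7] [317.9 381. ]
tip2 [129.7  70.9] [317.8 373.3]
```

View pics/v6.png

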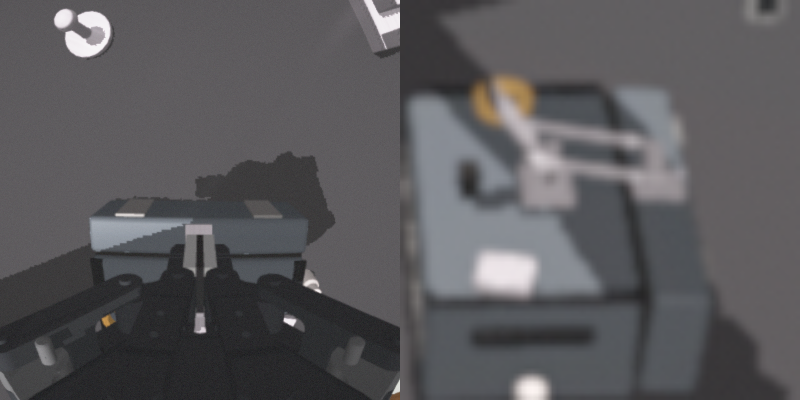

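The lever stands at about 0.45 rad, with its tip at (98,78) in the scene crop as predicted, and the loop is on the keeper. I'll move the closed fingers in beside the lever.

arm_command(increments=[[1,-4,0,0,0,0,0],[1,-4,-0.1,0,0,0,0],[1,-4,-0.1,0,0,0,0],[1,0,0,2.3,0,0,0],[1,0,0,2.3,0,0,0],[1,0,0,2.3,0,0,0],[1,0,0,0,0,0,0],[1,0,0,0,0,0,0]])

```text
time: 11.48
ee_pos: [0.5622, 0.0758, 0.1598]
tcp_rot: [180.0, 0.0, 83.5]
wrist_force: [0.1, 0.0, 0.2]
opening: 0.0001
```

Run:
```python
from h import *
o=bot.get_obs(); print(o['time'],case(o['ee_pos']),o['tcp_rot'],o['wrist_force'])
# corner path at radius rr, theta
c0=np.array([-2.,161]);prev=None
for th in np.arange(.45,1.56,.1):
    rr=62; s,c=np.sin(th),np.cos(th)
    P=np.array([-rr*s+3*c+11,110+rr*c+3*s]); print(round(th,2),P.round(1),None if prev is None else (P-prev).round(1)); prev=P
```

```text
11.475 [ -0.9   9.7 159.8] [1.79997201e+02 5.10507680e-03 8.34938565e+01] [0.08567239 0.04786466 0.17595535]
0.45 [-13.3 167.1] None
0.55 [-18.8 164.4] [-5.6 -2.7]
0.65 [-24.1 161.2] [-5.3 -3.3]
0.75 [-29.1 157.4] [-4.9 -3.8]
0.85 [-33.6 153.2] [-4.5 -4.2]
0.95 [-37.7 148.5] [-4.1 -4.7]
1.05 [-41.3 143.5] [-3.6 -5.1]
1.15 [-44.4 138.1] [-3.1 -5.4]
1.25 [-46.9 132.4] [-2.5 -5.7]
1.35 [-48.8 126.5] [-1.9 -5.9]
1.45 [-50.2 120.4] [-1.3 -6.1]
1.55 [-50.9 114.3] [-0.7 -6.2]
```

arm_command(increments=[[1,-1.4,0,-0.4,0,0,0],[1,-0.8,0,0,0,0,0],[1,-0.65,0,0,0,0,0],[1,-0.53,0,0.33,0,0,0],[1,-0.5,0,0.38,0,0,0],[1,-0.45,0,0.42,0,0,0],[1,0,0,0,0,0,0]])

```text
time: 12.35
ee_pos: [0.5574, 0.0324, 0.1526]
tcp_rot: [179.9, -0.0, 83.5]
wrist_force: [-0.0, 1.6, 6.4]
opening: -0.0
```

arm_command(increments=[[1,-0.41,0,0.47,0,0,0],[1,-0.36,0,0.5,0,0,0],[1,0,0,0,0,0,0]])

```text
time: 12.72
ee_pos: [0.5565, 0.0246, 0.1431]
tcp_rot: [179.9, 0.0, 83.5]
wrist_force: [-1.1, -0.5, 6.0]
opening: -0.0002
```

arm_command(increments=[[1,-0.31,0,0.54,0,0,0],[1,-0.25,0,0.57,0,0,0],[1,0,0,0,0,0,0]])

```text
time: 13.1
ee_pos: [0.5558, 0.0189, 0.1315]
tcp_rot: [180.0, 0.0, 83.5]
wrist_force: [0.5, -1.9, 5.0]
opening: -0.0
```

Run:
```python
from h import *
np.set_printoptions(precision=1,suppress=True)
o=bot.get_obs(); print(o['time'],case(o['ee_pos']),o['tcp_rot'],o['wrist_force'])
s=snap('scene','s7')
for th in (1.05,1.15,1.25): print(th,(proj(s,(0,-75*np.sin(th),110+75*np.cos(th)))-[310,165])*6)
cv2.imwrite('pics/v7.png',cv2.resize(s['color'][165:255,310:400],None,fx=6,fy=6)[:,:,::-1])
```

```text
13.1 [ -0.9 -47.5 131.5] [180.    0.   83.5] [ 0.5 -1.9  5. ]
1.05 [121.5 139.8]
1.15 [114.9 149.7]
1.25 [109.6 159.8]
```

View pics/v7.png

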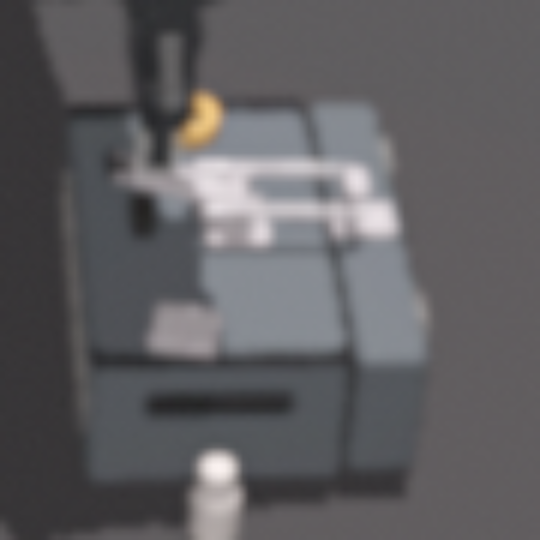

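The lever is at about 1.25 rad and resisting with about 5 N, and the loop is still on the keeper at (358,185). I'll keep pressing.

arm_command(increments=[[1,-0.19,0,0.59,0,0,0],[1,0,0,0,0,0,0]])

```text
time: 13.4
ee_pos: [0.5555, 0.0174, 0.1252]
tcp_rot: [-180.0, 0.0, 83.5]
wrist_force: [0.2, -0.0, 1.6]
opening: 0.0
```

arm_command(increments=[[1,-0.1,0,0.5,0,0,0],[1,0,0,0,0,0,0]])

```text
time: 13.65
ee_pos: [0.5552, 0.0167, 0.1198]
tcp_rot: [-180.0, -0.0, 83.5]
wrist_force: [-0.5, 0.4, 0.4]
opening: 0.0
```

arm_command(increments=[[1,0,0,0.2,0,0,0],[1,0,0,0,0,0,0]])

```text
time: 13.9
ee_pos: [0.5553, 0.0167, 0.1181]
tcp_rot: [-180.0, -0.0, 83.5]
wrist_force: [0.5, 0.4, -0.5]
opening: -0.0001
```

arm_command(increments=[[1,0,0,0.2,0,0,0],[1,0,0,0,0,0,0]])

```text
time: 14.15
ee_pos: [0.5553, 0.0166, 0.1162]
tcp_rot: [-180.0, -0.0, 83.5]
wrist_force: [0.3, 0.5, -0.6]
opening: -0.0001
```

arm_command(increments=[[1,0,0,0.15,0,0,0],[1,0,0,0,0,0,0]])

```text
time: 14.4
ee_pos: [0.5553, 0.0166, 0.1148]
tcp_rot: [-180.0, -0.0, 83.5]
wrist_force: [-0.4, -0.1, 0.2]
opening: 0.0002
```

arm_command(increments=[[1,0,0,0.12,0,0,0],[1,0,0,0,0,0,0]])

```text
time: 14.65
ee_pos: [0.5553, 0.0166, 0.1136]
tcp_rot: [-180.0, 0.0, 83.5]
wrist_force: [0.3, 0.6, 0.5]
opening: 0.0
```

arm_command(increments=[[1,0,0,-2,0,0,0],[1,0,0,-4,0,0,0],[1,0,0,-4,0,0,0],[1,-5,0,0,0,0,0],[1,-5,0,0,0,0,0],[1,-5,0,0,0,0,0],[1,0,0,0,0,0,0]])

```text
time: 15.52
ee_pos: [0.5378, -0.1353, 0.2137]
tcp_rot: [-180.0, 0.0, 83.3]
wrist_force: [0.1, -0.5, 0.9]
opening: 0.0001
```

Run:
```python
from h import *
np.set_printoptions(precision=1,suppress=True)
o=bot.get_obs(); print(o['time'],case(o['ee_pos']),o['wrist_force'])
s=snap('scene','s8'); c=snap('wrist','w8')
for n,p in dict(tip157=(0,-75,110),tip145=(0,-74,119),bar=(0,67,110)).items(): print(n,(proj(s,p)-[310,165])*5, fproj(c,p)-[160,0])
im=np.hstack([c['color'][0:400,160:480],cv2.resize(s['color'][165:245,310:400],None,fx=5,fy=5)])
cv2.imwrite('pics/v8.png',im[:,:,::-1])
```

```text
15.525 [  -1.6 -202.7  213.7] [ 0.1 -0.5  0.9]
tip157 [ 84.7 161.4] [160.6  41.3]
tip145 [ 86.5 150.8] [160.6  37.6]
bar [296.4 155.7] [159.6 -98.9]
```

View pics/v8.png

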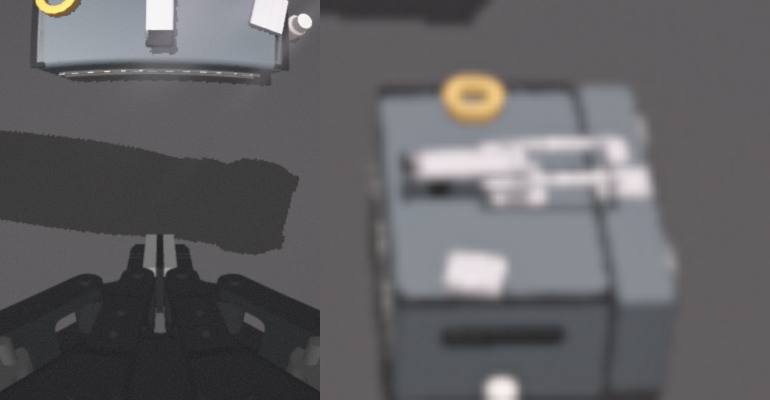

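The lever lies flat: its tip is at (88,163) in the scene crop, against a predicted (85,161). Viewing budget is used up, so I'll check the lid shift numerically from the two top images.

Run:
```python
from h import *
t=snap('top','t9'); a=cv2.imread('pics/top0.png',0).astype(np.float32); b=cv2.imread('pics/t9.png',0).astype(np.float32)
h=lambda m,r:cv2.phaseCorrelate(m(a).copy(),m(b).copy(),cv2.createHanningWindow(m(a).shape[::-1],cv2.CV_32F))
for n,(y0,y1,x0,x1) in dict(lidTop=(170,194,238,254),lidBot=(220,246,230,250),rear=(170,245,300,325),ring=(232,258,266,296),gauge=(166,186,284,304),stylus=(150,168,284,302)).items():
    print(n,h(lambda i:i[y0:y1,x0:x1],0))
for r in (185,230):
    print(r,a[r,232:266].astype(int),b[r,232:266].astype(int))
for p in((0,67,110),(0,73,109),(0,-75,110)): print(p,proj(t,p).round(1))
print(b[196:222:2,236:262].astype(int))
```

```text
lidTop ((0.8681046178554617, 0.0021409704854562506), 0.6659139556189378)
lidBot ((0.8341748838156775, 0.7754600328874712), 0.7357533899722276)
rear ((0.5293906911073112, 0.678397590732537), 0.552265549214681)
ring ((0.36364301038952007, 0.3039623476891826), 1.0164274427625868)
gauge ((0.09869083816665913, 0.3009285765427965), 0.9124113595485688)
stylus ((0.09652298230453482, 0.17788874785055597), 0.9851616740594675)
185 [ 81  85  84  83  80  85  81  81  86  81  99 146 168 138 153 155 157 159
 160 160 166 165 169 166 155 121  77  46  43  95 150 177 167 170] [ 59  58  56  57  57  60  56  58  61  57  58  59 117 147  99 111 119 122
 123 123 125 124 124 128 130 128 114  77  45  70 109 126 127 124]
230 [ 81  80  84  84  99 141 160 138 155 162 163 173 172 173 180 182 187 188
 180 146  94  51  41  79 156 181 191 192 190 190 192 193 192 191] [ 57  56  59  59  56  58 104 137 104 116 129 130 134 136 137 139 142 144
 148 149 138  98  54  64 109 136 142 143 143 139 141 142 142 143]
(0, 67, 110) [249.1 207.2]
(0, 73, 109) [246.9 207. ]
(0, -75, 110) [303.3 212. ]
[[ 61  59  59  58  57  57  61  55 
[... 683 characters left out ...]
31 175  75
  173 240 213  68  62 114 135 134]
 [ 57  59  57  57  60  52  72 181 240 240 240 239 239 240 240 225 138  71
  176 233 173  39  75 116 135 133]
 [ 56  58  60  57  62  57  70 120 140 127 157 185 212 222 226 128  78 144
  220 230 165  45  87 126 136 138]
 [ 57  62  54  59  60  62  82 112 124 126 131 131 149 207 232 219 203 201
  189 161 149 132 109 100  89  84]
 [ 59  55  57  58  56  68  99 118 123 129 132 132 135 138 141 128 116 127
  128 100 107 139 168 193 209 221]
 [ 59  56  56  56  52  63 102 123 127 126 131 134 141 140 137 140 139 141
  116  73  48  76 120 138 137 137]
 [ 57  58  57  59  54  69 110 128 126 131 136 135 139 140 147 143 147 139
  106  62  48  94 128 140 141 139]]
```

```bash
python3 -c "
from workcell import bot
o=bot.get_obs();print(o['time'],abs(o['qd']).max());print(bot.job_done())"
```

```text
15.675 1.0442364691042363
the job is handed in; nothing more can be done
None
```

The draw latch is closed and the job is handed in at 15.7 s of the 51 s allowed. No verdict was reported, so the result rests on my own checks below.

**What I did:** I pinched the loop across its sides and swung it down outside the keeper's nose. I drew it back until it touched the keeper at roughly 7 N, then released it. With closed fingers I pressed the lever round its arc (about 7 N at the readings I took, falling to zero as it went over centre). Then I backed the arm clear.

**Last checks:**
- **Lever:** its tip in the scene image was about 3 px (enlarged crop) from the prediction for fully flat. When I brought the fingertips down to 113.6 mm, just above its flat height, they met no resistance.
- **Lid:** the top camera shows its outer edge moved in by about 1.8 px (roughly 5 mm), which fits the lid being drawn shut by the hooked loop.
- **Flange, gauge block, stylus module:** they moved less than 0.5 px, so they are effectively where they were. I made no final check of the ball stand, driver or tray, but the arm did not work near them.

**Less certain:**
- **Lid measurement:** a second method, image correlation, gave a smaller lid shift of about 0.85 px. The lighting differed between the two pictures, so I relied on the edge positions.
- **Loop seating:** I judged the loop's seat from the lid shift and the scene picture, as I had used all my close views.

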